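Reseal the storage tins

TASK

Three of the tins on the table have a push-push seal button in the lid: pressed fully home and let go, a button that stands up stays locked low (sealed), and one that is locked low pops up again (unsealed). Two of the buttons have popped up and one is still locked. Leave all three tins sealed, with every button locked low, so that they can go back on the shelf.

Things in the scene. Friction and masses are not known exactly. Their poses are not given: they have to be found in the camera images.
- seal_1_top (a point): Centre of the top of tin 1's seal button, a flat black disc 36 mm across in a white ring (52 mm across, top at 124 mm above the table) on a steel lid at 120 mm. The tin, 104 mm across, is heavy and does not move. Button top at 142 mm: popped up, unsealed; at 131 mm: locked low, sealed. At the start two of the three buttons are up and one is locked low; which one varies.
- seal_2_top (a point): The same point of tin 2; the three tins are alike in sizes, heights and spring. To click a button, press its top straight down as far as it goes (the click comes at 126.5 mm, the hard stop at 125 mm), then lift off; this locks one that was up and pops up one that was locked. It pushes back with 2 to 3 N until the click, more at the stop: 7 N is enough. Pressing up to 10 mm off-centre works.
- seal_3_top (a point): The same point of tin 3, like the others; the height of the top, seen or felt by a light touch of under 2 N, tells its state. A fourth, slightly smaller tin with a ball-like lid knob has no button and no part in the job.
Things that resemble listed ones, but are neither listed nor needed, are in the scene too. Leave any blue or orange look-alike of the part that bears seal_1_top alone.

How it is judged:
By the outcome, as a careful person would: the job done as asked, in the order asked, and still so for the second after the job is handed in, with the robot touching nothing.
It also fails if it takes over 40 s, if anything falls off the work surface, if the arm or the gripper's body presses on something with over 40 N, if the wrist force passes 120 N, or if a joint passes its speed limit or range.

ROBOT

A 7-joint arm with a two-finger parallel gripper is mounted at the origin on the work surface. World frame = base frame: x ahead of the robot, y to its left, z up, the work surface at z = 0. Lengths are in m, angles in rad, forces in N, time in s.
With the tool pointing down it reaches from about 0.425 to 0.875 m from the base axis. Payload 4.7 kg.
Tool frame: the origin (TCP) lies at the very end of the fingers, on their centre line; the grasp point (between the pads) lies arm.grip_depth behind it (arm.grip_depth is the distance from the TCP to the grasp point, in m); x points along the fingers, z is the direction in which the jaws open and shut, and the axes are right-handed (so a half turn about x gives the same grasp; the last joint's range is limited). The gripper opens to 85 mm and grips with 20 to 120 N. Pads are 22 mm wide; open, the fingers measure 114 mm over their backs; the gripper's body (76 mm by 85 mm) begins 54 mm behind the grasp point. The pads swing forward as they close: fully open they stand 13 mm farther back than shut.
Start: joints at [1.313, 0.321, -0.07, 1.45, 0.023, 1.371, -0.057], TCP at [0.174, -0.626, 0.231] pointing down, gripper open.
Joint ranges: [-2.86, 2.86], [-0.3, 2.09], [-1.38, 1.24], [0.06, 2.45], [-1.56, 4.7], [0.09, 2.05], [-2.69, 2.69]. Speed limits (rad/s): [2.57, 2.57, 3.14, 3.14, 3.14, 3.14, 3.14].

INTERFACE

Orientations are given as a unit quaternion [x, y, z, w].
In Python, from cell import arm, set_gripper, solver, telemetry, viewer, job gives the robot as it stands. Calls block until the motion is done:
- arm.goto(position, orientation): joint-space move of the TCP to a pose.
- arm.move_l(position, attitude=None, speed=0.15): straight line of the TCP; attitude=None keeps the orientation; speed is the mean speed in m/s.
- arm.move_joints(angles): joint-space move.
- set_gripper(opening, newtons=None): finger opening in m; newtons is the grip in N (None keeps the last); returns when the fingers have stopped.
- arm.pause(seconds).
- solver.solve_ik(position, orientation): joint angles nearest the present ones, or None.
- telemetry.get_state(): the state.
- viewer.capture(name): name is "side" or "top"; returns a dict with "color" (384x512x3 uint8, red, green, blue), "mtx" (3x3 intrinsics, pixels), "D" ([k1, k2, p1, p2, k3] as OpenCV has them; the pictures are not rectified), "world_to_cam" (4x4, takes a point from world to camera coordinates). Camera axes: x right, y up, looking along -z (the intrinsics and any distortion apply to the point x, -y, -z); pixel columns grow to the right and rows downward; lengths in m; the calibration is good to about 2 mm. A picture is of the moment at which its call begins. There is no depth.
A pose or a line that the arm cannot do raises arm.Unreachable and nothing moves.
- job.finish_job(): hands the job in, once; it reports no verdict.
The state is a dict: "time": time; "joint_pos": joint angles; "joint_vel": joint speeds; "tau": joint torques, N m; "eef_pos": TCP position; "eef_rot": TCP orientation; "ft_force": force on the tool from outside, world axes, zero at the start; "ft_torque": the same for the moment, N m; "finger_gap": finger opening in m.
Only numpy, scipy, OpenCV 4.12 (cv2) and the standard library are available. Lean on these libraries where they do the work, as an engineer would, in place of code of your own. Each camera call takes 0.05 s, during which the arm holds its last target.

## Working session

There is one attempt and no reset: what is moved stays moved. The work goes in short steps, each a Python script; the robot and the scene stay as the last script left them, time stands still between calls to the robot, and variables do not carry over. Pictures are saved under pics/ and viewed, and the job is handed in when it is done.

```bash
mkdir -p pics; ls
python3 - <<'E'
from cell import arm, telemetry, viewer
import cv2,numpy as np
for n in("top","side"):
    c=viewer.capture(n); cv2.imwrite(f"pics/{n}0.png",c["color"][:,:,::-1]); np.savez(f"pics/{n}0.npz",**c)
    print(n,c["mtx"],c["D"],np.round(c["world_to_cam"],3))
s=telemetry.get_state();print(s["time"],s["eef_pos"],s["eef_rot"],s["ft_force"],s["finger_gap"],arm.grip_depth)
E
```

```text
pics
top [[361.42177943   0.         252.27575708]
 [  0.         361.42177943 190.74110664]
 [  0.           0.           1.        ]] [0.03085098 0.         0.         0.         0.        ] [[ 0.021 -1.     0.001 -0.022]
 [ 0.988  0.021  0.155 -0.459]
 [-0.155 -0.002  0.988 -0.821]
 [ 0.     0.     0.     1.   ]]
side [[346.85285045   0.         258.53857288]
 [  0.         346.85285045 192.57086826]
 [  0.           0.           1.        ]] [-0.01874433  0.          0.          0.          0.        ] [[-0.99  -0.14   0.001  0.474]
 [ 0.101 -0.707  0.7   -0.116]
 [-0.097  0.693  0.714 -0.718]
 [ 0.     0.     0.     1.   ]]
0.1 [ 0.17431023 -0.62570071  0.23034365] [ 0.42797448  0.56364068 -0.42731474  0.562627  ] [ 5.95668068e-01 -1.10492729e-04 -1.06413222e-02] 0.08515792456227238 0.0187
```

View pics/top0.png

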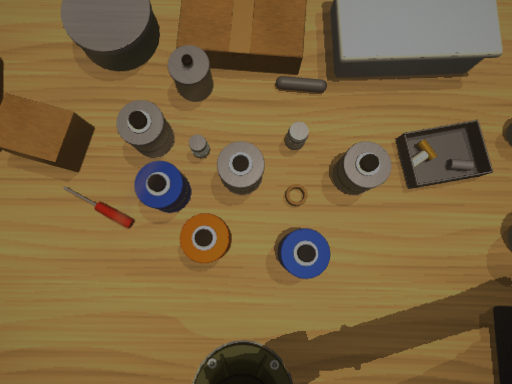

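View pics/side0.png

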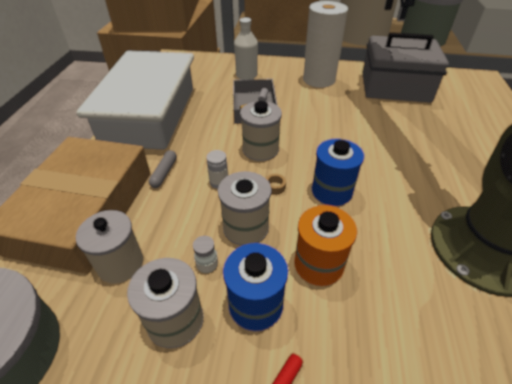

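The three grey seal tins appear in the top view at about (141,121), (240,164) and (368,164), and the knob tin is at (188,65). In the side view they are at about (160,280), (244,187) and (262,105). I'll zoom in and measure.

```bash
cat > h.py <<'E'
import cv2,numpy as np
def ray(c,uv):
    p=cv2.undistortPoints(np.array([[uv]],float),c["mtx"],np.array(c["D"],float))[0,0]
    W=c["world_to_cam"];R=W[:3,:3];o=-R.T@W[:3,3]
    d=R.T@np.array([p[0],-p[1],-1.]);return o,d/np.linalg.norm(d)
def onz(c,uv,z):
    o,d=ray(c,uv);return o+d*(z-o[2])/d[2]
def proj(c,P):
    W=c["world_to_cam"];q=W[:3,:3]@np.array(P)+W[:3,3]
    return cv2.projectPoints(np.array([[q[0],-q[1],-q[2]]]),np.zeros(3),np.zeros(3),c["mtx"],np.array(c["D"],float))[0].ravel()
def tri(a,ua,b,ub):
    (o1,d1),(o2,d2)=ray(a,ua),ray(b,ub)
    t=np.linalg.lstsq(np.c_[d1,-d2],o2-o1,rcond=None)[0]
    p,q=o1+d1*t[0],o2+d2*t[1];return (p+q)/2,np.linalg.norm(p-q)
def blob(c,uv,thr=60,r=14):
    g=cv2.cvtColor(c["color"],cv2.COLOR_RGB2GRAY);u,v=map(int,uv)
    m=np.zeros_like(g);m[v-r:v+r+1,u-r:u+r+1]=(g[v-r:v+r+1,u-r:u+r+1]<thr)
    n,l,s,ce=cv2.connectedComponentsWithStats(m)
    i=1+np.argmax(s[1:,4]);return ce[i],s[i]
E
python3 - <<'E'
from h import *
T=dict(np.load("pics/top0.npz"));S=dict(np.load("pics/side0.npz"))
for a,b in [((141,121),(160,281)),((240,164),(244,187)),((369,163),(262,104))]:
    ua,sa=blob(T,a);ub,sb=blob(S,b)
    print(ua,sa,ub,sb,tri(T,ua,S,ub)); 
    for z in(.131,.142): P=onz(T,ua,z);print(z,P,proj(S,P))
ims=[cv2.resize(S["color"][v-32:v+33,u-32:u+33,::-1],(260,260),interpolation=cv2.INTER_CUBIC) for u,v in((160,281),(244,187),(262,104))]
cv2.imwrite("pics/z.png",np.hstack(ims))
E
```

```text
[137.46666667 119.48235294] [129 111  18  18 255] [159.65306122 281.16099773] [148 269  24  25 441] (array([0.5946932 , 0.23837286, 0.13190324]), np.float64(0.00018119763766487394))
0.131 [0.59491999 0.23866206 0.131     ] [159.62524145 281.640134  ]
0.142 [0.59098746 0.2349642  0.142     ] [161.50219346 275.937078  ]
[240.07653061 162.93877551] [233 155  16  16 196] [243.975   185.89375] [237 180  15  13 160] (array([0.50513983, 0.01471223, 0.12623725]), np.float64(0.0008568576822037094))
0.131 [0.50357599 0.01454173 0.131     ] [244.93994681 184.1989918 ]
0.142 [0.50098029 0.0141239  0.142     ] [246.1764053  180.00819731]
[368.83268482 162.51361868] [360 154  19  18 257] [260.64444444 106.31111111] [255 100  12  13 135] (array([ 0.50995485, -0.2580364 ,  0.13432902]), np.float64(0.0014498874999554414))
0.131 [ 0.51002285 -0.25904811  0.131     ] [260.94639377 107.36156648]
0.142 [ 0.5073328  -0.25546191  0.142     ] [261.87048691 104.28655041]
```

View pics/z.png

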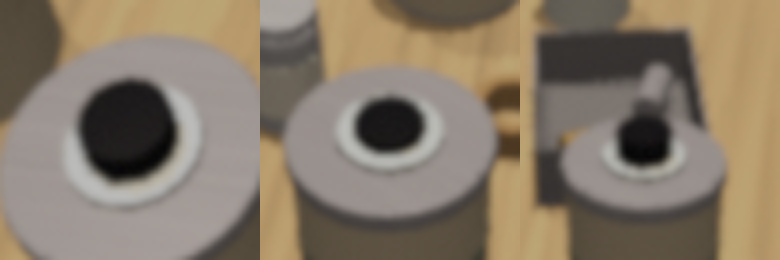

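The zoom shows the middle tin locked low, with its disc inside the ring, and the left and right buttons standing up. I'll press those two under force feedback and start with the right one.

```bash
cat > p.py <<'E'
from cell import arm,set_gripper,solver,telemetry
import numpy as np
from scipy.spatial.transform import Rotation as R
def st(b=0):
    s=telemetry.get_state();return s["eef_pos"],s["ft_force"]-b,s["time"]
def press(x,y):
    q=telemetry.get_state()["eef_rot"]
    for z in(.20,): arm.goto([x,y,z],q)
    arm.pause(.3);b=st()[1];print("bias",b,st()[2])
    arm.move_l([x,y,.146],speed=.1)
    z=.146;fm=0
    while z>.1225:
        z-=.0015;arm.move_l([x,y,z],speed=.03);arm.pause(.05)
        p,f,t=st(b);print(f"{z:.4f} {p[2]:.4f} {f.round(1)} t={t:.1f}")
        if f[2]>6.5:break
    arm.move_l([x,y,.20],speed=.1);print(st(b))
E
python3 - <<'E'
from p import *
q=telemetry.get_state()["eef_rot"];print(R.from_quat(q).as_matrix().round(3))
for P in([.508,-.257,.2],[.508,-.257,.123],[.593,.237,.2],[.593,.237,.123]):
    print(solver.solve_ik(P,q))
set_gripper(0.0,20)
print(st())
press(.5085,-.257)
E
```

```text
[[-0.001  0.963  0.268]
 [ 0.002  0.268 -0.963]
 [-1.    -0.    -0.002]]
[ 0.79050955  0.19356765 -0.41523648  1.68645116  0.07976195  1.27968066
 -0.93981981]
[ 0.79495389  0.25911592 -0.42668768  1.77469938  0.11589199  1.13383815
 -0.96741176]
[ 0.24933735  0.4495164  -0.89076201  1.50034591  0.35112491  1.35953481
 -1.96528832]
[ 0.15722882  0.47247041 -0.75080855  1.59081668  0.33615885  1.21217316
 -1.95696943]
(array([ 0.17444399, -0.62617264,  0.23136737]), array([-0.02273375, -0.43557178, -0.70194282]), 0.8667)
bias [ 0.57943145  0.25886728 -0.54596525] 2.9833
0.1445 0.1450 [-0.6  0.4  0.2] t=4.0
0.1430 0.1430 [-1.1  0.7  0.5] t=4.3
0.1415 0.1416 [0.2 0.3 0.5] t=4.6
0.1400 0.1402 [-0.2 -0.8  2.4] t=4.9
0.1385 0.1386 [ 0.7 -0.3  2.7] t=5.2
0.1370 0.1371 [ 0.9 -1.   3.1] t=5.5
0.1355 0.1355 [ 1.4 -0.9  3.1] t=5.8
0.1340 0.1340 [ 1.2 -0.5  3.5] t=6.1
0.1325 0.1325 [ 1.  -1.1  4.3] t=6.4
0.1310 0.1309 [ 0.3 -0.6  3.2] t=6.7
0.1295 0.1294 [-0.1 -1.2  3.8] t=7.0
0.1280 0.1279 [ 0.5 -1.2  3. ] t=7.3
0.1265 0.1262 [-1.1 -0.8  3.3] t=7.6
0.1250 0.1255 [-2.3  0.3  6.2] t=7.9
0.1235 0.1249 [-3.8  0.6 10.4] t=8.2
(array([ 0.50794772, -0.25679685,  0.19909818]), array([-0.06710953, -0.04392207,  0.96134393]), 9.0917)
```

Contact came at about 142 mm and the hard stop at about 125 mm. Now the left tin.

Run:
```python
from p import *
from cell import viewer
import cv2
q=telemetry.get_state()["eef_rot"]
arm.goto([.50,-.05,.23],q)
press(.5925,.2365)
arm.goto([.45,-.30,.3],q)
np_=np
for n in("top","side"):
    c=viewer.capture(n); cv2.imwrite(f"pics/{n}1.png",c["color"][:,:,::-1]); np.savez(f"pics/{n}1.npz",**c)
from h import *
S=c
ims=[cv2.resize(S["color"][v-32:v+33,u-32:u+33,::-1],(260,260),interpolation=cv2.INTER_CUBIC) for u,v in((160,281),(244,187),(262,104))]
cv2.imwrite("pics/z1.png",np.hstack(ims)); print(st()[2])
```

```text
bias [-0.29259979 -0.03882091  0.70840628] 11.4
0.1445 0.1450 [ 0.1 -0.8 -0.4] t=12.4
0.1430 0.1430 [-0.3 -0.7 -1.1] t=12.7
0.1415 0.1417 [0.5 0.9 0.7] t=13.0
0.1400 0.1402 [1.2 0.7 1.3] t=13.3
0.1385 0.1386 [1.3 0.1 1.8] t=13.6
0.1370 0.1371 [1.6 0.5 1.6] t=13.9
0.1355 0.1355 [2.  0.5 2.4] t=14.2
0.1340 0.1340 [1.6 0.4 2.2] t=14.5
0.1325 0.1324 [2.  0.9 2.7] t=14.8
0.1310 0.1309 [1.6 2.  1.7] t=15.1
0.1295 0.1294 [2.  0.8 1. ] t=15.4
0.1280 0.1279 [1.2 0.2 1.9] t=15.7
0.1265 0.1262 [0.7 0.6 0.8] t=16.0
0.1250 0.1255 [-0.8 -1.2  6.4] t=16.3
0.1235 0.1249 [-3.  -1.3  9.2] t=16.6
(array([0.59209546, 0.2361554 , 0.19915064]), array([ 0.19846161,  0.04391564, -1.11693897]), 17.5083)
19.6417
```

View pics/z1.png

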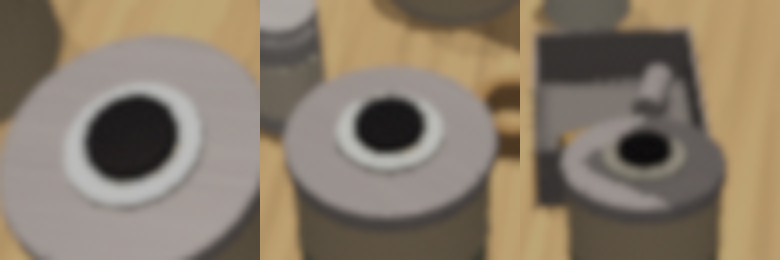

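View pics/side1.png

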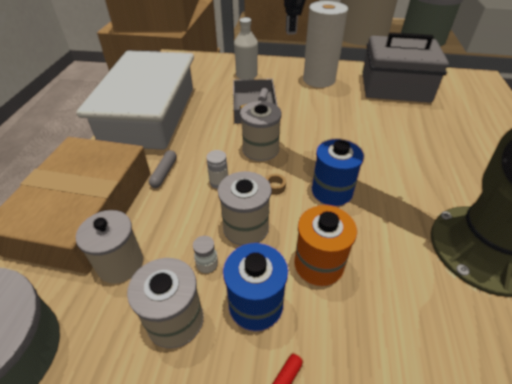

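All three discs now sit low inside their rings, at about (160,283), (244,187) and (261,108). The blue and orange tins are unmoved, and the gripper is clear of everything.

Run:
```python
from cell import job
job.finish_job()
```

```text
the job is handed in; nothing more can be done
```

All three tins look sealed, and I handed the job in at about 20 s on the robot's clock. The pictures at the start showed the middle tin already locked low and the left and right buttons up, so I pressed only those two.

- **Presses:** I pressed each button once with the closed fingers. Both touched at about 142 mm and reached the hard stop at about 125 mm, with peak readings of 10.4 N (right) and 9.2 N (left). That is above the 7 N needed and far below the limits.
- **Last check:** the final side picture shows all three black discs sitting low inside their white rings. The blue, orange and knobbed tins had not moved, and the gripper was clear of everything.
- **Limits of the checks:** I judged the final low state by eye from that picture, and did not measure heights again or touch the buttons. The heights triangulated at the start were only rough: 132 and 134 mm for the two raised buttons and 126 mm for the locked one. Those were too low, so I went by the close-up view, and the contact at 142 mm confirmed it for the two I pressed.

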